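# Unlatch the weld jig with its key and hold the bearing housing halves together

### The arm

A 6-joint arm with a two-finger parallel gripper is mounted at the origin on the work surface. World frame = base frame: x ahead of the robot, y to its left, z up, the work surface at z = 0. Lengths are in m, angles in rad, forces in N, time in s.
With the tool pointing down it reaches from about 0.3 to 0.85 m from the base axis. Payload 5.4 kg.
Tool frame: the origin (TCP) lies between the finger pads; the fingertips stand 11 mm ahead of it and the grasp point (between the pads) lies 8 mm behind it; z points along the fingers, x is the direction in which the jaws open and shut, and the axes are right-handed (so a half turn about z gives the same grasp; the last joint's range is limited). The gripper opens to 85 mm and grips with 20 to 120 N. Pads are 22 mm wide; open, the fingers measure 114 mm over their backs; the gripper's body (76 mm by 85 mm) begins 54 mm behind the grasp point. The pads swing forward as they close: fully open they stand 13 mm farther back than shut.
Start: joints at [-1.453, 0.158, 1.597, -0, 1.386, -0.21], TCP at [0.185, -0.544, 0.242] pointing down, gripper open.
Joint ranges: [-2.91, 2.91], [-0.94, 2.29], [0.18, 2.7], [-1.29, 4.43], [0.17, 2.64], [-3, 3]. Speed limits (rad/s): [2.57, 2.57, 3.14, 3.14, 3.14, 3.14].

### API

Orientations are given as a unit quaternion [x, y, z, w].
In Python, from rig import robot gives the robot as it stands.
- The arm moves only by the tool carry_out, never from a script. Its argument "targets" is a list of rows, each a list of 5 numbers: the closure, from -1 (fully open) to 1 (shut), then the shift along the tool's x, y, z in units of 60 mm (1.0 is 60 mm), then the turn about the tool's z in units of 5 degrees (1.0 is 5 degrees). In form: [[gripper, dx, dy, dz, yaw], ...]. A call has 1 to 20 rows; each row shifts and turns the pose as measured when the row begins, along the tool's axes as they then stand; what a row does not reach is not made up. A row lasts 1/8 s, in which the tool goes at most 62.5 mm and 10.7 degrees, less where a joint would pass 70% of its speed; a pose out of reach is approached as far as the arm can. A call is refused whole if a number of a shift passes 1 or a number of a turn 1, either way. A call with a gripper value outside its range is refused whole. The fingers move at their own pace and stop on an object; "grip_force" is the grip in N (left out, the last holds). Time passes only in rows, so rows that do not move let the fingers close. It gives the time, the measured TCP pose, the force and the opening at its end, in the units of the state.
- robot.get_state(): the state, without advancing time (a new reading comes with each control period).
- robot.camera(name): name is "scene" or "top"; returns a dict with "img" (400x640x3 uint8, blue, green, red), "range_z" (400x640 float32, m along the optical axis (not along the pixel's ray), 0 where there is no reading), "intrinsics" (3x3 intrinsics, pixels), "view" (4x4, takes a point from world to camera coordinates). Camera axes: x right, y down, z forward; pixel columns grow to the right and rows downward; lengths in m; the calibration is good to about 2 mm. A picture is of the moment at which its call begins.
- robot.job_done(): hands the job in, once; it reports no verdict.
The state is a dict: "time_s": time; "q": joint angles; "dq": joint speeds; "joint_efforts": joint torques, N m; "eef_pos": TCP position; "ee_rot": TCP orientation; "ft_force": force on the tool from outside, world axes, zero at the start; "torque": the same for the moment, N m; "opening": finger opening in m.
Only numpy, scipy, OpenCV 4.12 (cv2) and the standard library are available. Lean on these libraries where they do the work, as an engineer would, in place of code of your own. Each camera call takes 0.05 s, during which the arm holds its last target. There are 200 camera calls.

### The job

Fit the loose upper half of the blue bearing housing for tacking: first take the yellow key from its wooden stand, push it fully into the brass lock on the jig and turn it clockwise as far as it goes, so that the red latch arm swings clear, and leave the key in the lock. Then set the upper half on the two dowels of the lower half, faces closed all round, and finish while still holding it there with the gripper, pressed down with a steady push of about 20 N (under 60 N). Leave the other things on the bench where they are.

Things in the scene. Friction and masses are not known exactly. Their poses are not given: they have to be found in the camera images.
- jig: Fixed weld jig: dark steel base plate 100 (x) x 260 (y) x 10 mm carrying the lower half of a blue split bearing housing, 50 (x) x 130 (y) mm, its parting face 46 mm above the bench. Beside it at +y a brass cylinder lock on a grey post (axis at x 0, y 115 mm). Origin: on the bench, under the middle of the lower half; z up.
- seat (a point): Middle of the lower half's parting face, axes as the jig. Two upright brass dowels, 12 mm dia, 16 mm tall (top 4 mm tapers to 6 mm dia) stand on the face at y = -48 and +48 mm, x = 0. The upper half is home when its origin lies here with its y axis along this y axis, either way round.
- slot (a point): Middle of the key slot's mouth, on the top face of the brass lock (60 mm dia, top 75 mm above the bench). Axes turn with the lock, z up; the slot runs along this x axis: 20 x 9 mm, 30 mm deep.
- latch (a joint): Turn of the lock, rad; starts at 0 to 0.2, grows clockwise seen from above, stop at 1.45. At 0 the red latch arm (18 mm wide, 90 mm from lock axis to tip, 65 to 73 mm above the bench) points along the jig's -y, over a dowel, in the way; at the stop it points to the jig's -x, clear. Stiff (0.08 N m), stays where left. The key has 0.1 rad of play in the slot.
- key: Key, 80 g, upright in its stand. Origin: centre of the underside of its round steel collar (32 mm dia, 6 thick); z up. Below it the flat blade, 18 (x) x 7 (y) mm, 24 long (last 4 mm 14 x 4); above the collar the yellow bow, 34 (x) x 12 (y) mm, from 6 to 44 mm above the origin. Same after a half turn. Fully in the lock, the collar rests on the lock's top.
- key_stand: Wooden block 60 (x) x 50 (y) x 36 mm, fixed to the bench, with a slot in which the key's blade stands upright, collar on the block's top. Origin: centre of its underside.
- cap: Loose upper half of the blue housing, about 0.4 kg, standing on its parting face. Origin: middle of that face; z up. 50 (x) x 130 (y) mm; feet 20 mm thick with 14 mm through holes at y = -48 and +48 mm, x = 0; between them an arch 34 mm high, 46 wide in x, topped by an aluminium boss to grip: 24 (x) x 40 (y) mm, 34 to 68 mm above the origin. Same after a half turn.
- hammer: Hammer lying on the bench beyond the jig. Leave it alone.
- wrench: Wrench lying on the bench. Leave it alone.
- brush: Brush lying on the bench left of the jig. Leave it alone.
- paint_can: Orange paint can, 58 mm dia, 100 mm tall, standing. Leave it alone.
- spool: Copper wire spool, 100 mm dia, 50 mm tall, standing flat. Leave it alone.
- magnet: Red welding magnet, 70 x 78 x 18 mm, lying flat. Leave it alone.
- bolt: Dark hex bolt standing on its head, 26 mm dia, 55 mm tall. Leave it alone.
Not all that is in view belongs to the job. Several things look just like the cap: the one meant starts nearest to the robot's base. Leave any orange look-alike of the key alone.

How it is judged:
By the outcome, as a careful person would: the job done as asked, in the order asked, and still so for the second after the job is handed in, while the arm keeps its last pose, push and grip.
It also fails if it takes over 67 s, if anything falls off the work surface, if the arm or the gripper's body presses on something with over 40 N, if the wrist force passes 120 N, or if a joint passes its speed limit or range.

## Working session

There is one attempt and no reset: what is moved stays moved. The work goes in short steps, Python scripts to look and compute and a tool call to move; the robot and the scene stay as the last step left them, time stands still between calls to the robot, and variables do not carry over. Pictures are saved under pics/ and viewed, about 8 in all and at most 12, crops included, and the job is handed in when it is done.

Besides the shell and the picture viewer there is one more tool, called as a command line: name --pt "numbers of a row" for each row, then --argument value for the rest. carry_out: Moves the arm, as the interface text tells. Its arguments: {"type":"object","properties":{"targets":{"type":"array","items":{"type":"array","items":{"type":"number"}}},"grip_force":{"type":"number"}},"required":["targets"]}

```bash
mkdir -p pics; ls; cat > h.py <<'E'
import numpy as np, cv2
from rig import robot
def cam(n):
    c=robot.camera(n); c['K']=np.array(c['intrinsics']); c['V']=np.array(c['view']); return c
def cloud(c):
    z=c['range_z']; v,u=np.mgrid[:z.shape[0],:z.shape[1]]; K=c['K']
    p=np.stack([(u-K[0,2])/K[0,0]*z,(v-K[1,2])/K[1,1]*z,z],-1)
    R,t=c['V'][:3,:3],c['V'][:3,3]
    return (p-t)@R   # world, HxWx3
def ray(c,u,v,h):
    R,t=c['V'][:3,:3],c['V'][:3,3]; o=-R.T@t
    d=R.T@np.linalg.solve(c['K'],[u,v,1.]); return o+d*(h-o[2])/d[2]
E
python3 - <<'E'
from h import *
for n in('top','scene'):
    c=cam(n); cv2.imwrite(f'pics/{n}0.png',c['img']); np.save(n+'0.npy',cloud(c))
    print(n,c['K'].round(1).tolist(),c['V'].round(3).tolist())
print(robot.get_state())
E
```

```text
pics
top [[486.5, 0.0, 319.2], [0.0, 486.5, 201.8], [0.0, 0.0, 1.0]] [[-0.002, -1.0, 0.003, -0.029], [-0.997, 0.002, -0.075, 0.571], [0.075, -0.003, -0.997, 1.358], [0.0, 0.0, 0.0, 1.0]]
scene [[453.6, 0.0, 316.9], [0.0, 453.6, 200.2], [0.0, 0.0, 1.0]] [[0.786, 0.618, 0.0, -0.422], [0.331, -0.42, -0.845, -0.114], [-0.523, 0.664, -0.534, 1.651], [0.0, 0.0, 0.0, 1.0]]
{'time_s': 0.1, 'q': array([-1.45308164e+00,  1.58978197e-01,  1.59813213e+00, -1.52030437e-05,
        1.38622418e+00, -2.10127430e-01]), 'dq': array([-0.00064457, -0.0014253 , -0.00468636, -0.00134349, -0.00025044,
       -0.00025521]), 'joint_efforts': array([-1.30255185e-04, -3.96991754e+01, -3.32338071e+01, -3.06153106e-04,
        4.18525364e-03, -1.91831873e-05]), 'eef_pos': array([ 0.18504643, -0.54384022,  0.24140682]), 'ee_rot': array([ 8.13019827e-01, -5.82235349e-01, -5.92254649e-04, -6.38590917e-04]), 'ft_force': array([-0.17874933,  0.34309236,  0.31411697]), 'torque': array([-0.00388449,  0.00862848,  0.0153834 ]), 'opening': 0.08548338734947654}
```

View pics/top0.png

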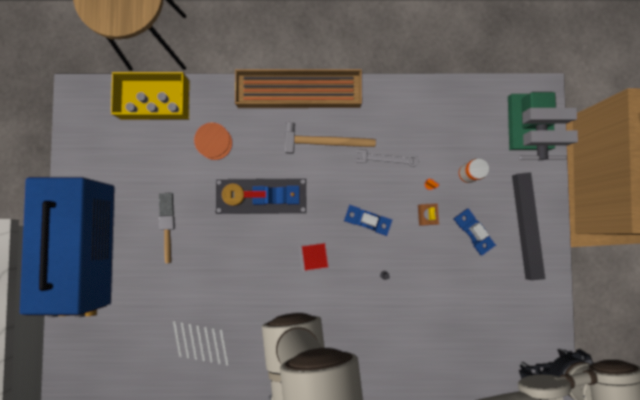

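View pics/scene0.png

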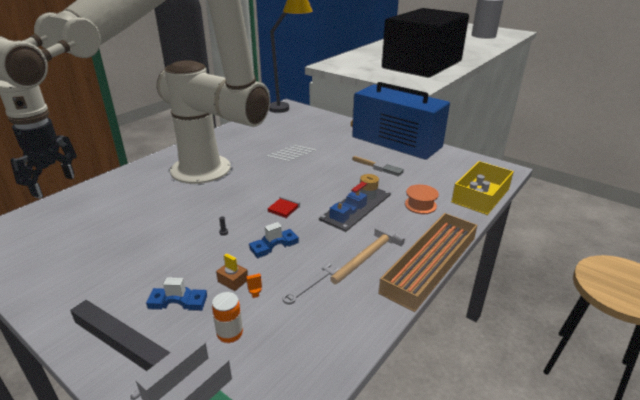

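The top view shows the jig at (261,196) with the lock at (232,195). The two caps are at (368,220) and (475,232), the key stand is at (429,214), and the orange look-alike key is at (431,184). Next I'll measure them.

```bash
cat > m.py <<'E'
from h import *
c=cam('top'); P=cloud(c); img=c['img']; hsv=cv2.cvtColor(img,cv2.COLOR_BGR2HSV)
H,S,V=[hsv[...,i].astype(int) for i in range(3)]; Z=P[...,2]
def roi(u0,v0,u1,v1):
    m=np.zeros(Z.shape,bool); m[v0:v1,u0:u1]=1; return m
def rep(name,m,plane=None):
    v,u=np.nonzero(m)
    if len(v)<5: print(name,'few',len(v)); return
    z=np.median(Z[m]); h=z if plane is None else plane
    q=np.array([ray(c,a,b,h)[:2] for a,b in zip(u,v)]).astype(np.float32)
    r=cv2.minAreaRect(q); 
    w,e=np.linalg.eigh(np.cov(q.T)); a=np.degrees(np.arctan2(e[1,1],e[0,1]))
    print(name,len(v),'z',z.round(4),'px',u.mean().round(1),v.mean().round(1),'mean',q.mean(0).round(4),'rect',np.round(r[0],4),np.round(r[1],4),round(r[2],1),'pca',a.round(1))
blue=(H>100)&(H<125)&(S>120)
for n,b in(('capA',(340,200,397,240)),('capB',(450,205,500,258))):
    R=roi(*b); rep(n+' blue feet',R&blue&(Z>.012)&(Z<.026),.02); rep(n+' boss',R&(Z>.06)); rep(n+' all',R&(Z>.012),.02)
R=roi(415,198,443,228); yel=(H>20)&(H<35)&(S>130)&(V>120)
rep('stand',R&(Z>.03)&(Z<.039)); rep('bow',R&(Z>.07)); rep('yellow',R&yel,.08); rep('standall',R&(Z>.015),.036)
R=roi(212,175,310,216)
rep('lock top',R&(Z>.0735)&(Z<.085)); rep('plate',R&(Z>.004),.01)
red=((H<8)|(H>172))&(S>130); rep('latch red',R&red,.073); rep('jig blue',R&blue&(Z>.03),.046)
brass=(H>8)&(H<28)&(S>90)
rep('dowelR',roi(285,185,300,207)&brass,.062); rep('lock brass',roi(215,180,247,210)&brass,.075)
cv2.imwrite('pics/crop1.png',cv2.resize(np.hstack([img[170:222,208:312],img[190:242,340:396],img[175:227,405:450]]),None,fx=3.8,fy=3.8,interpolation=cv2.INTER_CUBIC))
E
python3 m.py
```

```text
capA blue feet 364 z 0.0205 px 367.3 219.8 mean [ 0.5197 -0.1664] rect [ 0.5199 -0.1676] [0.1256 0.0459] 70.3 pca 69.8
capA boss 151 z 0.0692 px 369.1 218.5 mean [ 0.5215 -0.1664] rect [ 0.5281 -0.158 ] [0.1432 0.0724] 87.6 pca 74.3
capA all 760 z 0.0231 px 368.1 219.4 mean [ 0.5209 -0.1687] rect [ 0.5294 -0.1629] [0.1516 0.0793] 77.8 pca 70.8
capB blue feet 404 z 0.0204 px 473.4 230.6 mean [ 0.4887 -0.4665] rect [ 0.4867 -0.4689] [0.127  0.0493] 36.0 pca -144.7
capB boss 159 z 0.069 px 480.4 230.7 mean [ 0.4878 -0.47  ] rect [ 0.4849 -0.4535] [0.1322 0.1296] 82.3 pca 49.9
capB all 817 z 0.0233 px 475.2 231.0 mean [ 0.4876 -0.4716] rect [ 0.4856 -0.4693] [0.1371 0.1344] 82.3 pca -143.5
stand 190 z 0.0361 px 428.5 213.9 mean [ 0.5354 -0.3367] rect [ 0.5366 -0.3382] [0.0505 0.0589] 89.9 pca -174.3
bow 68 z 0.0801 px 432.6 213.2 mean [ 0.5351 -0.3377] rect [ 0.5329 -0.3319] [0.0326 0.0414] 26.3 pca -179.3
yellow 87 z 0.0783 px 431.5 213.1 mean [ 0.5353 -0.3347] rect [ 0.5356 -0.3348] [0.019  0.0326] 89.9 pca -173.9
standall 418 z 0.0386 px 428.7 213.8 mean [ 0.5358 -0.3371] rect [ 0.5359 -0.3389] [0.0602 0.059 ] 3.1 pca -178.1
lock top 344 z 0.0759 px 236.5 193.6 mean [0.5896 0.1953] rect [0.5825 0.1785] [0.1147 0.0576] 74.9 pca 89.7
plate 3260 z 0.0136 px 260.8 195.3 mean [0.5909 0.1367] rect [0.5918 0.1379] [0.2783 0.115 ] 89.9 pca 90.5
latch red 122 z 0.0734 px 253.1 194.0 mean [0.5888 0.1503] rect [0.5888 0.1479] [0.0548 0.0165] 89.9 pca 89.8
jig blue 521 z 0.0449 px 278.5 194.7 mean [0.5892 0.083 ] rect [0.5898 0.0916] [0.1258 0.0476] 89.9 pca 90.8
dowelR 5 z 0.0622 px 292.0 194.0 mean [0.5896 0.0447] rect [0.5896 0.0447] [0.0039 0.0039] 44.9 pca -158.2
lock brass 424 z 0.0749 px 232.4 194.2 mean [0.5882 0.2066] rect [0.5887 0.2077] [0.0605 0.06  ] 0.6 pca 49.0
```

View pics/crop1.png

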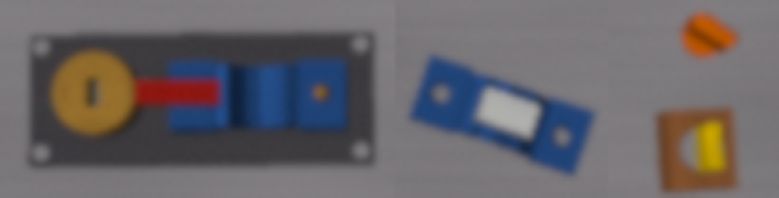

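carry_out --pt "-1 -0.14 -0.66 0.1 0" --pt "-1 -0.14 -0.66 0.1 0" --pt "-1 -0.14 -0.66 0.1 0" --pt "-1 -0.14 -0.66 0.1 0" --pt "-1 -0.14 -0.66 0.1 0" --pt "-1 -0.14 -0.66 0.1 0" --pt "-1 -0.14 -0.66 0.1 0" --pt "-1 -0.14 -0.66 0.1 0" --pt "-1 -0.14 -0.66 0.1 0" --pt "-1 -0.14 -0.66 0.1 0" --grip_force 60

```text
time_s: 1.4
eef_pos: [0.5407, -0.3313, 0.1767]
ee_rot: [0.811, -0.585, -0.003, -0.001]
ft_force: [-0.4, -0.1, -0.8]
opening: 0.0852
```

carry_out --pt "-0.4 0 0 0 -1" --pt "-0.4 0 0 0 -1" --pt "-0.4 0 0 0 -1" --pt "-0.4 0 0 0 -1" --pt "-0.4 0 0 0 -1" --pt "-0.4 0 0 0 -1" --pt "-0.4 0 0 0 -1" --pt "-0.4 0 0 0 -1" --pt "-0.4 0 0 0 -1" --pt "-0.4 0 0 0 -1" --pt "-0.4 0 0 0 -1" --pt "-0.4 0 0 0 -1" --pt "-0.4 0 0 0 -1" --pt "-0.4 0 0 0 -1" --pt "-0.4 0 0 0 -1" --pt "-0.4 0 0 0 -1"

```text
time_s: 3.4
eef_pos: [0.5397, -0.3248, 0.1672]
ee_rot: [0.995, 0.1, -0.007, -0.009]
ft_force: [0.6, 0.5, -0.5]
opening: 0.0599
```

carry_out --pt "-0.4 0 0 0 -1" --pt "-0.4 0 0 0 -1" --pt "-0.4 0 0 0 -1" --pt "-0.4 0 0 0 -1" --pt "-0.4 0 0 0 -1" --pt "-0.4 0 0 0 -1" --pt "-0.4 0 0 0 -1" --pt "-0.4 0 0 0 -1" --pt "-0.4 0 0 0 -1" --pt "-0.4 0 0 0 -1" --pt "-0.4 0 0 0 -1" --pt "-0.4 0 0 0 -1" --pt "-0.4 0 0 0 -1" --pt "-0.4 0 0 0 -1" --pt "-0.4 0 0 0 -1" --pt "-0.4 0 0 0 -1"

```text
time_s: 5.4
eef_pos: [0.536, -0.3215, 0.1591]
ee_rot: [0.681, 0.732, 0.001, -0.018]
ft_force: [0.7, -0.4, 0.4]
opening: 0.06
```

```bash
cat > to.py <<'E'
import sys
from h import *
from scipy.spatial.transform import Rotation as Ro
s=robot.get_state(); R=Ro.from_quat(s['ee_rot']).as_matrix(); p=s['eef_pos']
print('t',round(s['time_s'],2),'p',p.round(4),'psi',np.degrees(np.arctan2(R[1,0],R[0,0])).round(2),'toolz',R[:,2].round(4),'f',s['ft_force'].round(1),'q6',s['q'][5].round(2),'open',round(s['opening'],4))
if len(sys.argv)>1: print('units',(R.T@(np.array(list(map(float,sys.argv[1:4])))-p)/.06).round(3))
E
python3 to.py .5353 -.3365 .09; python3 - <<'E'
from h import *
c=cam('scene'); P=cloud(c)
cv2.imwrite('pics/s1.png',cv2.resize(c['img'][150:330,140:340],None,fx=4,fy=3.3,interpolation=cv2.INTER_CUBIC)[:,:800])
hsv=cv2.cvtColor(c['img'],cv2.COLOR_BGR2HSV);Z=P[...,2]
m=(hsv[...,0]>20)&(hsv[...,0]<35)&(hsv[...,1]>130);m[:,:210]=0;m[:,250:]=0;m[:245]=0;m[290:]=0
q=P[m];print(len(q),q.mean(0),q.min(0),q.max(0))
n=np.linalg.svd(q-q.mean(0),full_matrices=False);print(n[1],n[2])
E
```

```text
t 5.4 p [ 0.536  -0.3215  0.1591] psi 94.15 toolz [-0.026   0.0258 -0.9993] f [ 0.7 -0.4  0.4] q6 -2.38 open 0.06
units [-0.281 -0.002  1.145]
160 [ 0.53707736 -0.34180198  0.06635883] [ 0.46178894 -0.34795806  0.00074191] [ 0.55243925 -0.27190102  0.08430992]
[0.19539694 0.14535585 0.08264513] [[ 0.58030563 -0.39337549  0.71309263]
 [-0.74632209  0.09358442  0.65897291]
 [-0.32595815 -0.91460247 -0.23927725]]
```

View pics/s1.png

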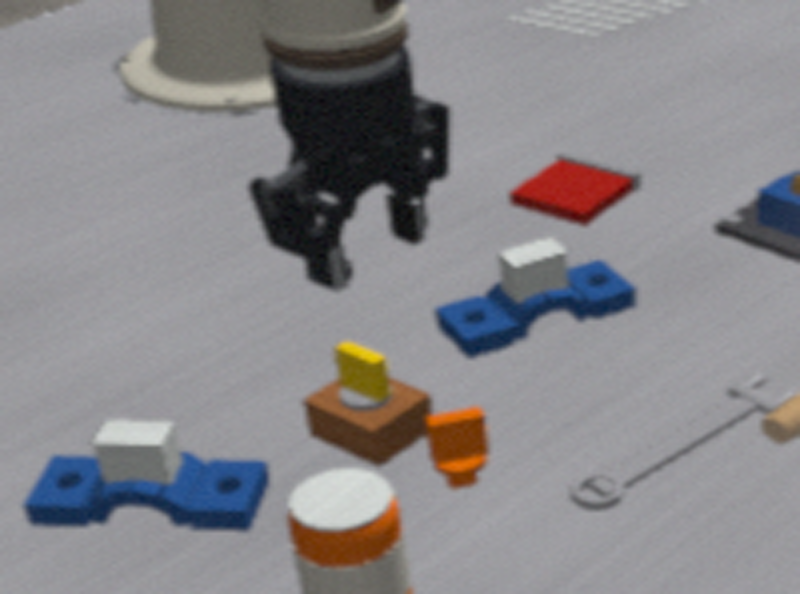

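The scene crop shows the open gripper above the stand, with the yellow bow at about crop (362,370). The jaws straddle it and the orange look-alike stays clear of them. I'll check the bow position against the scene camera.

```bash
python3 - <<'E'
from h import *
c=cam('scene'); P=cloud(c); hsv=cv2.cvtColor(c['img'],cv2.COLOR_BGR2HSV)
m=((hsv[...,0]>20)&(hsv[...,0]<35)&(hsv[...,1]>130)).astype(np.uint8);m[:,:215]=0;m[:,245:]=0;m[:250]=0;m[:,:][278:]=0
q=P[m>0]; print(len(q),np.percentile(q,[5,25,50,75,95],axis=0).round(4).tolist())
# top edge of bow: top row pixel per column, ray to z=.08
for u in range(220,242):
    v=np.nonzero(m[:,u])[0]
    if len(v): print(u,v.min(),v.max(),ray(c,u,v.min(),.08)[:2].round(4))
# stand centre: brown top
b=((hsv[...,0]>5)&(hsv[...,0]<18)&(hsv[...,1]>90)&(P[...,2]>.03)&(P[...,2]<.04));b[:,:205]=0;b[:,255:]=0;b[:255]=0;b[300:]=0
v,u=np.nonzero(b);h=cv2.convexHull(np.c_[u,v]);r=np.array([ray(c,a[0][0],a[0][1],.036)[:2] for a in h]).astype(np.float32);print(cv2.minAreaRect(r))
E
```

```text
159 [[0.5207, -0.3466, 0.0484], [0.5293, -0.3452, 0.0568], [0.5387, -0.3438, 0.0682], [0.5471, -0.3399, 0.0784], [0.5501, -0.3353, 0.0808]]
224 255 256 [ 0.5186 -0.3435]
225 254 266 [ 0.5176 -0.3394]
226 254 266 [ 0.5195 -0.3379]
227 254 267 [ 0.5214 -0.3364]
228 254 267 [ 0.5234 -0.3348]
229 255 268 [ 0.5282 -0.336 ]
230 255 268 [ 0.5301 -0.3344]
231 256 268 [ 0.5349 -0.3356]
232 256 269 [ 0.5368 -0.3341]
233 257 270 [ 0.5415 -0.3352]
234 257 270 [ 0.5434 -0.3337]
235 258 270 [ 0.5481 -0.3348]
236 264 269 [ 0.5664 -0.3487]
237 268 268 [ 0.5789 -0.3572]
((0.5667091012001038, -0.33989372849464417), (0.12787385284900665, 0.05447293072938919), 3.755303382873535)
```

The two cameras agree on the key: (0.535, -0.338), yaw about 4°. I'll descend to TCP z = 0.060, which is 0.099 m down.

carry_out --pt "-0.4 -0.27 0 0.35 0" --pt "-0.4 0 0 0.3 0" --pt "-0.4 0 0 0 0"

```text
time_s: 5.88
eef_pos: [0.536, -0.3361, 0.1181]
ee_rot: [0.683, 0.73, 0.001, -0.019]
ft_force: [0.6, 0.1, -0.7]
opening: 0.0598
```

```bash
python3 to.py .535 -.338 .058
```

```text
t 5.88 p [ 0.536  -0.3361  0.1181] psi 93.75 toolz [-0.0265  0.0267 -0.9993] f [ 0.6  0.1 -0.7] q6 -2.39 open 0.0598
units [-0.06   0.006  1.   ]
```

carry_out --pt "-0.4 -0.03 0 0.5 0" --pt "-0.4 0 0 0.5 0" --pt "-0.4 0 0 0 0"

```text
time_s: 6.25
eef_pos: [0.5359, -0.3358, 0.059]
ee_rot: [0.684, 0.73, 0.001, -0.017]
ft_force: [-0.1, 0.8, 0.8]
opening: 0.0596
```

```bash
python3 to.py .535 -.338 .058
```

```text
t 6.25 p [ 0.5359 -0.3358  0.059 ] psi 93.71 toolz [-0.0241  0.0251 -0.9994] f [-0.1  0.8  0.8] q6 -2.39 open 0.0596
units [-0.037 -0.017  0.016]
```

carry_out --pt "-0.4 -0.04 -0.01 0 0" --pt "1 0 0 0 0" --pt "1 0 0 0 0" --pt "1 0 0 0 0" --pt "1 0 0 0 0" --pt "1 0 0 0 0" --pt "1 0 0 0 0"

```text
time_s: 7.12
eef_pos: [0.5379, -0.3397, 0.0643]
ee_rot: [0.684, 0.73, 0.001, -0.014]
ft_force: [0.3, 0.7, -0.3]
opening: 0.0107
```

```bash
python3 to.py .535 -.338 .058
```

```text
t 7.12 p [ 0.5379 -0.3397  0.0643] psi 93.72 toolz [-0.0187  0.0206 -0.9996] f [ 0.3  0.7 -0.3] q6 -2.39 open 0.0107
units [ 0.029 -0.045  0.107]
```

carry_out --pt "1 0 0 -0.4 0" --pt "1 0 0 -0.6 0" --pt "1 0 0 -0.6 0" --pt "1 0 0 0 0"

```text
time_s: 7.62
eef_pos: [0.5393, -0.3417, 0.1616]
ee_rot: [0.684, 0.73, 0.001, -0.015]
ft_force: [0.6, -0.2, -0.9]
opening: 0.0112
```

```bash
python3 to.py .5885 .2075 .16;  python3 - <<'E'
from h import *
c=cam('scene')
cv2.imwrite('pics/s2.png',cv2.resize(c['img'][170:300,180:300],None,fx=5,fy=4.5,interpolation=cv2.INTER_CUBIC))
E
```

```text
t 7.62 p [ 0.5393 -0.3417  0.1616] psi 93.7 toolz [-0.02    0.0216 -0.9996] f [ 0.6 -0.2 -0.9] q6 -2.39 open 0.0112
units [9.078 1.413 0.207]
```

View pics/s2.png

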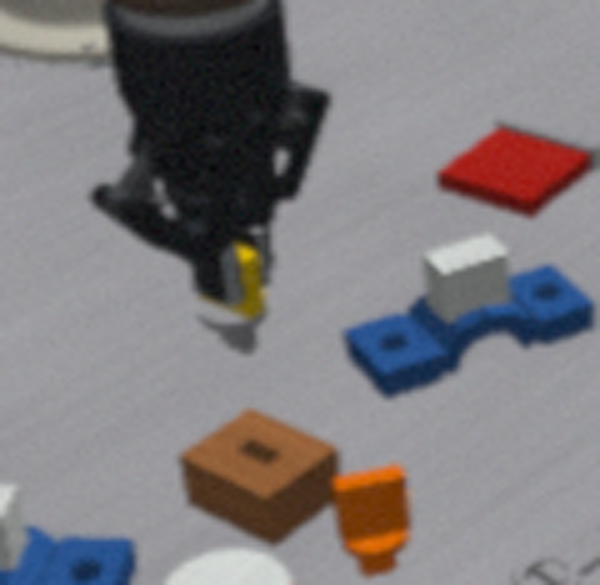

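The key is held by the bow. The collar shows at crop (225,320), with the blade below it at (240,340), and the stand is empty. I'll measure the key in the hand from depth.

```bash
cat > k.py <<'E'
from h import *
c=cam('scene'); P=cloud(c); p=robot.get_state()['eef_pos']
D=P-p; m=(np.hypot(D[...,0],D[...,1])<.035)&(D[...,2]<.03)&(D[...,2]>-.065)
hsv=cv2.cvtColor(c['img'],cv2.COLOR_BGR2HSV)
for lo in range(-60,28,4):
    s=m&(D[...,2]*1000>=lo)&(D[...,2]*1000<lo+4)
    if s.sum()>1:
        q=D[s]*1000; print(lo,s.sum(),'x',np.percentile(q[:,0],[5,95]).round(1),'y',np.percentile(q[:,1],[5,95]).round(1),'hsv',np.median(hsv[s],axis=0))
E
python3 k.py
```

```text
-52 3 x [-10.3   1.5] y [-3.3 -2.6] hsv [120.   6. 136.]
-48 4 x [-4.4  1.8] y [-5.   0.2] hsv [116.5   9.  112.5]
-44 10 x [-10.9   4.9] y [-6.4  2.5] hsv [130.    8.5  89. ]
-40 7 x [-5.4  3.6] y [-6.2 -2.2] hsv [120.   9.  81.]
-36 4 x [1.  3.7] y [-5.5  0.7] hsv [116.5  12.   80. ]
-28 11 x [-7.2 11.1] y [-17.4   1. ] hsv [120.   9. 100.]
-24 30 x [-17.1  11. ] y [-17.2  -2.1] hsv [120.    9.  130.5]
-20 25 x [-9.4 12.2] y [-18.1  -0.4] hsv [110.  12. 125.]
-16 8 x [ 8.1 14.1] y [-8.9  4.4] hsv [ 24.  148.  117.5]
-12 9 x [ 6.6 14.5] y [-12.1   1.9] hsv [ 24. 206. 115.]
-8 10 x [ 7.9 13. ] y [-14.8   8.1] hsv [ 25. 109. 104.]
-4 17 x [ 0.5 13.1] y [-19.3   9.1] hsv [25. 60. 84.]
0 25 x [-2.3 12.4] y [-21.9   9.3] hsv [26. 39. 78.]
4 18 x [-2.1 13.2] y [-22.    9.6] hsv [64.  19.  77.5]
8 22 x [-0.8 13. ] y [-22.4  12.9] hsv [93. 15. 67.]
12 28 x [-1.9 13.6] y [-22.8  12.4] hsv [90.  36.5 71.5]
16 24 x [-2.  13.3] y [-22.2   7.4] hsv [ 25.  110.5  87. ]
20 27 x [ 0.8 14.4] y [-21.2  12.9] hsv [90. 39. 69.]
24 20 x [ 2.9 12.3] y [-22.7   8.8] hsv [106.  26.  48.]
```

```bash
python3 - <<'E'
from h import *
A=[];B=[]
for n,b,hh in(('top',(218,180,246,209),.075),('scene',(355,170,385,200),.075)):
  I=0
  for k in range(4):
    c=cam(n); I=I+c['img'].astype(float)/4
  I=I.astype(np.uint8); hsv=cv2.cvtColor(I,cv2.COLOR_BGR2HSV).astype(int)
  br=(hsv[...,0]>8)&(hsv[...,0]<28)&(hsv[...,1]>90)
  u0,v0,u1,v1=b
  g=I[...,2].astype(float)
  if n=='top':
    np.set_printoptions(linewidth=200); print(g[186:203,224:241].astype(int))
    v,u=np.nonzero(br[v0:v1,u0:u1]); h=cv2.convexHull(np.c_[u+u0,v+v0].astype(np.float32))
    print('hull circle',cv2.fitEllipse(h))
    s=g[187:202,226:239]; w=np.clip(np.percentile(s,70)-s-25,0,None); vv,uu=np.mgrid[187:202,226:239]
    uc,vc=(w*uu).sum()/w.sum(),(w*vv).sum()/w.sum(); print('slot px',uc,vc,ray(c,uc,vc,.075))
    C=np.cov(np.stack([uu.ravel(),vv.ravel()]),aweights=w.ravel()); l,e=np.linalg.eigh(C); d=e[:,1]
    a=ray(c,uc+d[0]*4,vc+d[1]*4,.075)-ray(c,uc-d[0]*4,vc-d[1]*4,.075); print('slot angle',np.degrees(np.arctan(a[1]/a[0])),l)
  if n=='top':
    red=((hsv[...,0]<8)|(hsv[...,0]>172))&(hsv[...,1]>130); red[:, :240]=0; red[:,272:]=0; red[:180]=0; red[210:]=0
    for u in range(243,268,3):
      v=np.nonzero(red[:,u])[0]; 
      if len(v): print(u,ray(c,u,(v.min()+v.max())/2,.073)[:2].round(4),len(v))
E
```

```text
[[ 89 110 127 137 142 144 144 143 142 143 145 145 143 138 131 116  93]
 [110 128 139 143 145 145 145 143 144 144 146 146 146 145 141 133 115]
 [127 139 143 144 145 145 144 144 144 144 145 146 146 146 145 141 130]
 [137 143 145 145 145 144 141 138 137 140 143 146 146 146 146 144 138]
 [141 144 145 146 146 142 132 120 118 126 138 145 147 147 147 146 141]
 [141 143 146 147 146 140 123 101  96 112 132 143 148 148 148 147 144]
 [140 142 145 147 147 139 119  91  85 106 130 144 148 149 149 148 146]
 [140 141 146 148 147 140 119  90  83 106 131 145 150 150 150 149 147]
 [140 142 146 149 148 140 119  89  83 105 131 145 150 151 151 150 148]
 [141 142 146 148 148 139 119  89  82 105 129 145 150 151 150 150 148]
 [141 142 146 148 147 139 119  90  86 108 130 144 149 149 150 149 147]
 [143 145 147 148 147 141 125 105 103 120 136 146 149 149 149 148 145]
 [143 147 148 149 149 146 139 131 131 137 145 149 150 150 149 148 143]
 [141 147 149 150 150 150 148 146 146 147 149 150 150 151 150 147 138]
 [135 146 148 149 149 149 148 147 147 147 149 149 149 149 147 141 127]
 [118 136 144 146 146 146 145 144 144 144 145 145 145 144 140 128 106]
 [ 93 116 131 138 141 142 141 140 141 141 142 141 139 133 123 105  81]]
hull circle ((232.5505828857422, 194.2010955810547), (22.839744567871094, 23.685609817504883), 108.257080078125)
slot px 231.7463503649635 193.85036496350364 [0.58909828 0.20835399 0.075     ]
slot angle -0.5035107007798698 [0.61061863 3.48602283]
246 [0.5888 0.1698] 7
249 [0.5888 0.1616] 7
252 [0.5902 0.1534] 6
255 [0.5888 0.1452] 5
258 [0.5888 0.137 ] 5
261 [0.5887 0.1288] 5
264 [0.5887 0.1206] 5
```

carry_out --pt "1 0.6 0.1 -0.05 0.15" --pt "1 0.7 0.1 -0.03 0.15" --pt "1 0.7 0.1 -0.03 0.15" --pt "1 0.7 0.1 0 0.1" --pt "1 0.7 0.1 0 0.1" --pt "1 0.7 0.1 0 0.1" --pt "1 0.7 0.1 0 0" --pt "1 0.7 0.1 0 0" --pt "1 0.7 0.1 0 0" --pt "1 0.7 0.1 0 0" --pt "1 0.6 0.1 0 0" --pt "1 0.4 0 0 0" --pt "1 0 0 0 0"

```text
time_s: 9.75
eef_pos: [0.5985, 0.1491, 0.1746]
ee_rot: [0.709, 0.705, 0.001, -0.018]
ft_force: [-0.4, -0.5, -0.1]
opening: 0.011
```

```bash
python3 to.py .5919 .2058 .16
```

```text
t 9.75 p [0.5985 0.1491 0.1746] psi 89.72 toolz [-0.0243  0.0267 -0.9993] f [-0.4 -0.5 -0.1] q6 -1.54 open 0.011
units [ 0.937 -0.108  0.271]
```

carry_out --pt "1 0.5 -0.06 0.1 0" --pt "1 0.44 -0.05 0.15 0" --pt "1 0 0 0 0"

```text
time_s: 10.12
eef_pos: [0.5923, 0.2041, 0.1607]
ee_rot: [0.709, 0.705, 0.0, -0.017]
ft_force: [0.5, -0.5, -0.5]
opening: 0.0108
```

```bash
python3 to.py .5919 .2058 .126; python3 k.py | head -14;  python3 - <<'E'
from h import *
c=cam('scene')
cv2.imwrite('pics/s3.png',cv2.resize(c['img'][110:230,310:430],None,fx=5,fy=5,interpolation=cv2.INTER_CUBIC))
P=cloud(c); hsv=cv2.cvtColor(c['img'],cv2.COLOR_BGR2HSV); br=(hsv[...,0]>8)&(hsv[...,0]<28)&(hsv[...,1]>90)&(P[...,2]>.071)&(P[...,2]<.079)
br[:,:350]=0;br[:,390:]=0
q=P[br];print(len(q),q.mean(0),cv2.minEnclosingCircle(q[:,:2].astype(np.float32)))
E
```

```text
t 10.12 p [0.5923 0.2041 0.1607] psi 89.58 toolz [-0.024   0.0248 -0.9994] f [ 0.5 -0.5 -0.5] q6 -1.45 open 0.0108
units [0.014 0.008 0.579]
-52 3 x [-6.4 -0.8] y [-3.8 -0.2] hsv [120.  12. 120.]
-48 8 x [-12.8   2.4] y [-4.5  2.7] hsv [120.   7.  94.]
-44 5 x [-13.8  -3.6] y [-7.  -1.1] hsv [130.   9.  82.]
-40 8 x [-10.9   3. ] y [-7.1 -1.1] hsv [132.5   8.   82.5]
-36 2 x [-0.6  1.9] y [-1.6 -0.3] hsv [105.   9.  82.]
-32 4 x [-14.1   4.1] y [-14.8  -2.7] hsv [76.  16.  89.5]
-28 10 x [-15.4   7.3] y [-15.3  -0.8] hsv [105.   10.   87.5]
-24 22 x [-19.    6.5] y [-15.8  -3.5] hsv [ 22.  11. 128.]
-20 10 x [-17.3  12.1] y [-10.5   0.5] hsv [ 22.5 103.5 120.5]
-16 8 x [-22.4   9. ] y [-9.7  1.8] hsv [ 23.  142.  118.5]
-12 11 x [-18.7  10.6] y [-14.   -4.2] hsv [ 24. 117. 101.]
-8 10 x [-21.2  11.3] y [-16.7   4.3] hsv [ 23.5  79.5 105. ]
-4 12 x [-20.6  11.3] y [-18.7   4.4] hsv [23.  72.  90.5]
0 14 x [-19.6   9.9] y [-22.    4.6] hsv [24. 21. 71.]
135 [0.58776763 0.20412235 0.07481531] ((0.5844250917434692, 0.20337159931659698), 0.03137366473674774)
```

View pics/s3.png

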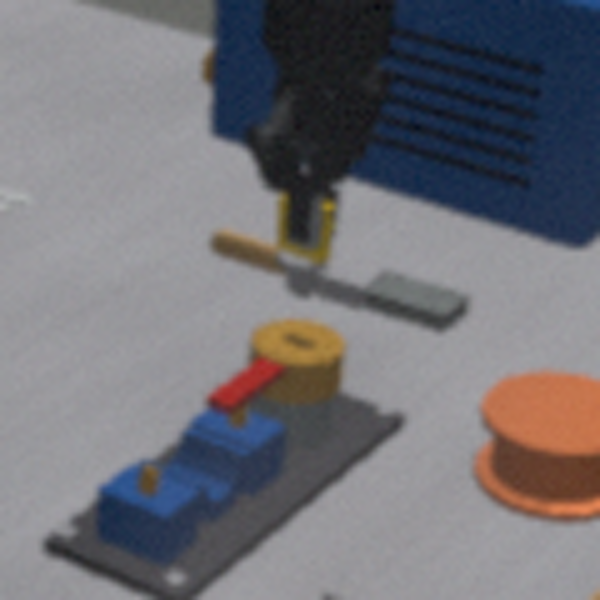

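The held blade is about 0.3 mm from the slot across the scene view: blade at px (370.4,168), slot at px (369.6,178.2). Scene depth also puts the key over the lock. I'll lower the key in steps.

carry_out --pt "1 0.01 0.01 0.35 0" --pt "1 0 0 0.1 0" --pt "1 0 0 0 0"

```text
time_s: 10.6
eef_pos: [0.5938, 0.2012, 0.1327]
ee_rot: [0.711, 0.703, 0.0, -0.016]
ft_force: [0.1, -0.0, 0.4]
opening: 0.0109
```

```bash
python3 to.py .5919 .2058 .118
```

```text
t 10.6 p [0.5938 0.2012 0.1327] psi 89.3 toolz [-0.0223  0.0239 -0.9995] f [ 0.1 -0.   0.4] q6 -1.45 open 0.0109
units [ 0.071 -0.027  0.247]
```

carry_out --pt "1 0.09 -0.04 0.05 -0.1" --pt "1 0 0 0 0"

```text
time_s: 10.85
eef_pos: [0.5914, 0.2068, 0.1298]
ee_rot: [0.708, 0.706, 0.001, -0.016]
ft_force: [0.0, -0.4, -0.6]
opening: 0.0106
```

```bash
python3 to.py .5919 .2058 .118;sleep 0; python3 to.py
```

```text
t 10.85 p [0.5914 0.2068 0.1298] psi 89.81 toolz [-0.0222  0.024  -0.9995] f [ 0.  -0.4 -0.6] q6 -1.45 open 0.0106
units [-0.022  0.013  0.196]
t 10.85 p [0.5914 0.2068 0.1298] psi 89.81 toolz [-0.0222  0.024  -0.9995] f [ 0.  -0.4 -0.6] q6 -1.45 open 0.0106
```

carry_out --pt "1 -0.01 0.01 0.1 0" --pt "1 0 0 0.1 0"

```text
time_s: 11.1
eef_pos: [0.5923, 0.2068, 0.1182]
ee_rot: [0.708, 0.706, 0.001, -0.016]
ft_force: [-0.8, -0.1, -1.2]
opening: 0.0109
```

```bash
python3 to.py .5919 .2058 .102
```

```text
t 11.1 p [0.5923 0.2068 0.1182] psi 89.84 toolz [-0.0203  0.0242 -0.9995] f [-0.8 -0.1 -1.2] q6 -1.45 open 0.0109
units [-0.023 -0.001  0.269]
```

carry_out --pt "1 -0.005 0 0.1 0" --pt "1 0 0 0.1 0" --pt "1 0 0 0.05 0"

```text
time_s: 11.48
eef_pos: [0.5919, 0.2068, 0.103]
ee_rot: [0.708, 0.706, 0.001, -0.016]
ft_force: [-7.5, -1.1, 17.4]
opening: 0.0107
```

```bash
python3 to.py .5919 .2058 .102
```

```text
t 11.47 p [0.5919 0.2068 0.103 ] psi 89.84 toolz [-0.0212  0.0239 -0.9995] f [-7.5 -1.1 17.4] q6 -1.45 open 0.0107
units [-0.017  0.001  0.016]
```

The key is fully seated: 17 N at TCP z = 0.103, the expected height. Next is the clockwise turn (+yaw).

carry_out --pt "1 -0.005 0 0 0.6" --pt "1 -0.005 0 0 1" --pt "1 -0.005 0 0 1" --pt "1 -0.005 0 0 1" --pt "1 -0.005 0 0 1" --grip_force 80

```text
time_s: 12.1
eef_pos: [0.5916, 0.2049, 0.1033]
ee_rot: [0.838, 0.546, -0.003, -0.015]
ft_force: [-0.2, 0.1, -0.5]
opening: 0.0107
```

```bash
python3 to.py; python3 -c "
from h import *;print(robot.get_state()['torque'])"
```

```text
t 12.1 p [0.5916 0.2049 0.1033] psi 66.19 toolz [-0.0219  0.0227 -0.9995] f [-0.2  0.1 -0.5] q6 -1.04 open 0.0107
[-0.08018484  0.16762386  0.10360991]
```

carry_out --pt "1 -0.005 0 0 1" --pt "1 -0.005 0 0 1" --pt "1 -0.005 0 0 1" --pt "1 -0.005 0 0 1" --pt "1 -0.005 0 0 1" --pt "1 -0.005 0 0 1" --pt "1 -0.005 0 0 1" --pt "1 -0.005 0 0 1"

```text
time_s: 13.1
eef_pos: [0.5893, 0.2026, 0.1033]
ee_rot: [0.976, 0.216, -0.01, -0.013]
ft_force: [-1.4, -0.3, 1.3]
opening: 0.0107
```

```bash
python3 to.py; python3 -c "
from h import *;print(robot.get_state()['torque'])"
```

```text
t 13.1 p [0.5893 0.2026 0.1033] psi 24.99 toolz [-0.0243  0.0208 -0.9995] f [-1.4 -0.3  1.3] q6 -0.32 open 0.0107
[-0.01715361  0.13478042  0.10615376]
```

carry_out --pt "1 -0.005 0 0 1" --pt "1 -0.005 0 0 1" --pt "1 -0.005 0 0 1" --pt "1 -0.005 0 0 1" --pt "1 -0.005 0 0 1" --pt "1 0 0 0 1"

```text
time_s: 13.85
eef_pos: [0.5869, 0.2023, 0.1033]
ee_rot: [0.999, -0.051, -0.014, -0.009]
ft_force: [-2.6, 0.6, 1.9]
opening: 0.0106
```

```bash
python3 to.py; python3 -c "
from h import *;print(robot.get_state()['torque'])"
```

```text
t 13.85 p [0.5869 0.2023 0.1033] psi -5.82 toolz [-0.0268  0.0201 -0.9994] f [-2.6  0.6  1.9] q6 0.22 open 0.0106
[0.20270618 0.22422332 1.12492987]
```

The torque rose to 1.1 N m, so the lock is at its stop. I'll release the key, lift off and look.

carry_out --pt "1 0 0 0 0" --pt "-0.4 0 0 0 0" --pt "-0.4 0 0 0 0" --pt "-0.4 0 0 0 0" --pt "-0.4 0 0 -0.2 0" --pt "-0.4 0 0 -0.6 0" --pt "-0.4 0 0 -0.8 0" --pt "-0.4 0 0.5 -0.3 0" --pt "-0.4 0 1 0 0.5" --pt "-0.4 0 1 0 0.5" --pt "-0.4 0 1 0 0.5" --pt "-0.4 0 1 0 0.5" --pt "-0.4 0 1 0 0.5"

```text
time_s: 15.48
eef_pos: [0.5339, -0.1306, 0.2258]
ee_rot: [0.987, -0.157, -0.007, -0.008]
ft_force: [0.5, -0.1, 0.8]
opening: 0.0598
```

```bash
python3 to.py .5205 -.168 .14; sed -i "s/^cv2.imwrite.*//" m.py; python3 m.py; python3 - <<'E'
from h import *
c=cam('top');d=cam('scene')
f=lambda i:cv2.resize(i,(390,390),interpolation=cv2.INTER_CUBIC)
cv2.imwrite('pics/s4.png',np.hstack([f(c['img'][150:250,210:310]),f(d['img'][140:240,310:410])]))
E
```

```text
t 15.47 p [ 0.5339 -0.1306  0.2258] psi -18.1 toolz [-0.0115  0.0176 -0.9998] f [ 0.5 -0.1  0.8] q6 -0.15 open 0.0598
units [0.005 0.681 1.422]
capA blue feet 92 z 0.0207 px 362.9 223.5 mean [ 0.5093 -0.1539] rect [ 0.5098 -0.1553] [0.1098 0.0196] 69.7 pca 70.8
capA boss 1612 z 0.5437 px 370.9 215.1 mean [ 0.5079 -0.1197] rect [ 0.5005 -0.1148] [0.0986 0.0686] 89.7 pca 79.6
capA all 1811 z 0.5422 px 370.5 216.2 mean [ 0.53   -0.1757] rect [ 0.521  -0.1688] [0.1591 0.1106] 89.7 pca 78.8
capB blue feet 406 z 0.0205 px 473.3 230.7 mean [ 0.4885 -0.4662] rect [ 0.4865 -0.4686] [0.127  0.0499] 35.9 pca -145.4
capB boss 153 z 0.0685 px 480.1 231.5 mean [ 0.4853 -0.4691] rect [ 0.4638 -0.4588] [0.0802 0.1237] 18.2 pca 146.2
capB all 818 z 0.0234 px 475.1 231.1 mean [ 0.4874 -0.4711] rect [ 0.486  -0.4741] [0.1367 0.1189] 4.2 pca -143.9
stand 275 z 0.0362 px 429.0 214.0 mean [ 0.5351 -0.338 ] rect [ 0.5366 -0.3382] [0.0506 0.0589] 89.9 pca -174.0
bow 35 z 0.5515 px 418.4 204.2 mean [ 0.5265 -0.2021] rect [ 0.523  -0.2085] [0.0371 0.0464] 29.2 pca 82.7
yellow few 0
standall 434 z 0.0371 px 427.8 213.0 mean [ 0.538  -0.3348] rect [ 0.5433 -0.3326] [0.0674 0.0729] 89.0 pca -142.1
lock top 255 z 0.0767 px 233.2 195.9 mean [0.5832 0.2042] rect [0.5762 0.1985] [0.087 0.057] 28.2 pca -175.9
plate 3254 z 0.0136 px 260.9 195.6 mean [0.5901 0.1364] rect [0.5918 0.1378] [0.2781 0.115 ] 89.9 pca 90.8
latch red 72 z 0.0726 px 234.2 210.1 mean [0.5448 0.2015] rect [0.5443 0.2016] [0.0279 0.0192] 8.7 pca -174.0
jig blue 619 z 0.0454 px 275.6 194.6 mean [0.5896 0.0913] rect [0.5898 0.0916] [0.1258 0.0476] 89.9 pca 89.9
dowelR 5 z 0.0605 px 292.0 194.0 mean [0.5896 0.0447] rect [0.5896 0.0447] [0.0039 0.0039] 44.9 pca -158.2
lock brass 390 z 0.0757 px 232.5 194.0 mean [0.5887 0.2062] rect [0.5888 0.2063] [0.0604 0.0627] 0.6 pca 73.8
```

View pics/s4.png

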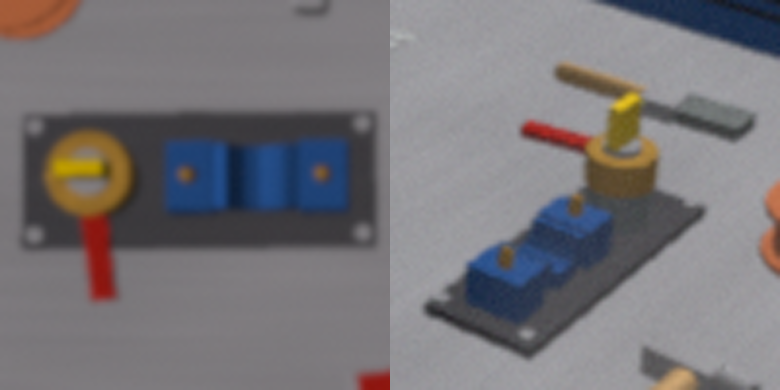

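The latch arm now points to -x with the 7° lean of the 1.45 rad stop. The key stands in the lock and both dowels are free, at crop (185,174) and (320,173). Next I'll compare the dowels with the cap holes in the same camera.

```bash
python3 - <<'E'
from h import *
c=cam('top'); I=c['img']
def blob(img,u,v,h,kind,r=4):
    p=img[int(v)-r:int(v)+r+1,int(u)-r:int(u)+r+1].astype(float); w=p[...,2]-p[...,0]*0.5
    w=np.clip(w-np.percentile(w,60),0,None); vv,uu=np.mgrid[int(v)-r:int(v)+r+1,int(u)-r:int(u)+r+1]
    a,b=(w*uu).sum()/w.sum(),(w*vv).sum()/w.sum(); print(kind,round(a,2),round(b,2)); return ray(c,a,b,h)[:2]
L=blob(I,257.4,194.6,.060,'dowL');R=blob(I,292,194.4,.060,'dowR')
d=L-R;print('seat',((L+R)/2).round(4),'len',np.hypot(*d).round(4),'ang',np.degrees(np.arctan2(d[1],d[0])).round(2))
J=cv2.imread('pics/top0.png')
A=blob(J,352,214.5,.01,'hL');B=blob(J,383.9,225.5,.01,'hR');d=A-B
print('cap',((A+B)/2).round(4),'len',np.hypot(*d).round(4),'ang',np.degrees(np.arctan2(d[1],d[0])).round(2))
E
python3 to.py .5205 -.168 .08
```

```text
dowL 257.2 194.24
dowR 291.95 193.88
seat [0.5897 0.0929] len 0.0959 ang 90.5
hL 351.55 214.23
hR 383.41 225.56
cap [ 0.5199 -0.168 ] len 0.0963 ang 70.29
t 15.68 p [ 0.5342 -0.1294  0.2254] psi -18.15 toolz [-0.0121  0.0185 -0.9998] f [0.1 0.2 0.6] q6 -0.15 open 0.06
units [0.025 0.716 2.414]
```

carry_out --pt "-0.4 0 0.35 0.6 0.3" --pt "-0.4 0 0.35 0.7 0" --pt "-0.4 0 0 0.7 0" --pt "-0.4 0 0 0 0"

```text
time_s: 16.18
eef_pos: [0.523, -0.1624, 0.1054]
ee_rot: [0.986, -0.166, -0.005, -0.008]
ft_force: [-0.5, -0.1, 0.5]
opening: 0.0597
```

```bash
python3 to.py .520 -.169 .050
```

```text
t 16.18 p [ 0.523  -0.1624  0.1054] psi -19.16 toolz [-0.0063  0.0177 -0.9998] f [-0.5 -0.1  0.5] q6 -0.2 open 0.0597
units [0.    0.134 0.921]
```

carry_out --pt "-0.4 0 0.13 0.4 0.1" --pt "-0.4 0 0 0.4 0" --pt "-0.4 0 0 0.08 0" --pt "-0.4 0 0 0 0"

```text
time_s: 16.68
eef_pos: [0.5276, -0.1676, 0.0606]
ee_rot: [0.986, -0.167, 0.002, -0.006]
ft_force: [-0.4, 0.3, -0.3]
opening: 0.0596
```

```bash
python3 to.py .520 -.169 .050
```

```text
t 16.68 p [ 0.5276 -0.1676  0.0606] psi -19.23 toolz [ 0.0055  0.0117 -0.9999] f [-0.4  0.3 -0.3] q6 -0.21 open 0.0596
units [-0.112  0.066  0.176]
```

carry_out --pt "-0.4 -0.12 0.07 0.1 0.1" --pt "-0.4 -0.03 0 0.1 0"

```text
time_s: 16.92
eef_pos: [0.5194, -0.1692, 0.0511]
ee_rot: [0.985, -0.171, 0.004, -0.005]
ft_force: [0.1, 0.1, 0.2]
opening: 0.0599
```

```bash
python3 to.py .520 -.169 .050
```

```text
t 16.93 p [ 0.5194 -0.1692  0.0511] psi -19.71 toolz [ 0.01    0.009  -0.9999] f [0.1 0.1 0.2] q6 -0.21 open 0.0599
units [ 0.009 -0.007  0.018]
```

carry_out --pt "1 0 0 0.01 0" --pt "1 0 0 0.01 0" --pt "1 0 0 0.01 0" --pt "1 0 0 0 0" --pt "1 0 0 0 0" --grip_force 80

```text
time_s: 17.55
eef_pos: [0.519, -0.1692, 0.0498]
ee_rot: [0.985, -0.171, 0.004, -0.005]
ft_force: [-0.0, -0.2, 1.7]
opening: 0.0228
```

```bash
python3 to.py .520 -.169 .050
```

```text
t 17.55 p [ 0.519  -0.1692  0.0498] psi -19.73 toolz [ 0.009   0.0095 -0.9999] f [-0.  -0.2  1.7] q6 -0.21 open 0.0228
units [ 0.014 -0.009 -0.002]
```

carry_out --pt "1 0 0 -0.4 0" --pt "1 0 0 -0.7 0" --pt "1 0 0 -0.8 0" --pt "1 0 0 0 0"

```text
time_s: 18.05
eef_pos: [0.5151, -0.1687, 0.1618]
ee_rot: [0.985, -0.171, -0.001, -0.007]
ft_force: [0.5, -0.9, -3.5]
opening: 0.0224
```

```bash
python3 to.py .5893 .0915 .150
```

```text
t 18.05 p [ 0.5151 -0.1687  0.1618] psi -19.74 toolz [ 0.0012  0.0142 -0.9999] f [ 0.5 -0.9 -3.5] q6 -0.21 open 0.0224
units [-0.301 -4.496  0.26 ]
```

carry_out --pt "1 -0.04 -0.5 0 0" --pt "1 -0.04 -0.65 0 0" --pt "1 -0.04 -0.65 0 0" --pt "1 -0.04 -0.65 0 0" --pt "1 -0.04 -0.65 0 0" --pt "1 -0.04 -0.6 0 0" --pt "1 -0.04 -0.4 0 0" --pt "1 0 0 0 -0.8" --pt "1 0 0 0 -0.8" --pt "1 0 0 0 -0.8" --pt "1 0 0 0 -0.8" --pt "1 0 0 0 -0.8" --pt "1 0 0 0 0"

```text
time_s: 19.68
eef_pos: [0.5634, 0.0798, 0.1278]
ee_rot: [1.0, 0.007, -0.027, -0.012]
ft_force: [-1.0, -0.7, -4.6]
opening: 0.0227
```

```bash
python3 to.py .5893 .0915 .125
```

```text
t 19.68 p [0.5634 0.0798 0.1278] psi 0.82 toolz [-0.055   0.0232 -0.9982] f [-1.  -0.7 -4.6] q6 -0.1 open 0.0227
units [ 0.437 -0.188  0.028]
```

The tool has tilted 3.4°, so I'll lift a little and see which moves change that before lowering.

carry_out --pt "1 0.1 -0.05 -0.3 0" --pt "1 0.1 -0.05 -0.3 0" --pt "1 0 0 0 0"

```text
time_s: 20.05
eef_pos: [0.5774, 0.0856, 0.1635]
ee_rot: [1.0, 0.005, -0.029, -0.012]
ft_force: [0.5, -0.1, -3.3]
opening: 0.0228
```

```bash
python3 to.py .5893 .0915 .15
```

```text
t 20.05 p [0.5774 0.0856 0.1635] psi 0.65 toolz [-0.0575  0.0235 -0.9981] f [ 0.5 -0.1 -3.3] q6 -0.09 open 0.0228
units [ 0.212 -0.091  0.216]
```

carry_out --pt "1 0 0 0 0" --pt "1 0 0 0 0" --pt "1 0 0 0 0" --pt "1 0 0 0 0"

```text
time_s: 20.55
eef_pos: [0.5762, 0.0856, 0.162]
ee_rot: [0.999, 0.005, -0.03, -0.012]
ft_force: [0.8, 0.5, -3.3]
opening: 0.0229
```

```bash
python3 to.py .5893 .0915 .15
```

```text
t 20.55 p [0.5762 0.0856 0.162 ] psi 0.6 toolz [-0.0603  0.0236 -0.9979] f [ 0.8  0.5 -3.3] q6 -0.09 open 0.0229
units [ 0.231 -0.092  0.189]
```

```bash
cat > cap.py <<'E'
import sys
from h import *
from scipy.spatial.transform import Rotation as Ro
# cap in tool frame from the grasp: R_g,p_g vs cap pose on bench
Rg=Ro.from_quat([0.985,-0.171,0.004,-0.005]).as_matrix(); pg=np.array([.519,-.1692,.0498]); co=Rg.T@(np.array([.5199,-.168,0])-pg)
cz=Rg.T@np.array([0,0,1.]); cy=Rg.T@np.array([np.cos(np.radians(70.3)),np.sin(np.radians(70.3)),0])
s=robot.get_state(); R=Ro.from_quat(s['ee_rot']).as_matrix(); p=s['eef_pos']
o=p+R@co; y=R@cy; print('cap at',o.round(4),'z',(R@cz).round(4),'yaw',np.degrees(np.arctan2(y[1],y[0])).round(2),'f',s['ft_force'].round(1),'tcp',p.round(4),'t',round(s['time_s'],2))
t=np.array([.5897,.0929,.046+float(sys.argv[1])]); print('units',(R.T@(t-o)/.06).round(3))
E
python3 cap.py .025
```

```text
cap at [0.5733 0.0876 0.1123] z [ 0.0663 -0.0123  0.9977] yaw 90.55 f [ 0.8  0.5 -3.3] tcp [0.5762 0.0856 0.162 ] t 20.55
units [ 0.315 -0.069  0.673]
```

carry_out --pt "1 0.2 -0.04 0.3 0" --pt "1 0.13 -0.03 0.3 0"

```text
time_s: 20.8
eef_pos: [0.5951, 0.0907, 0.1256]
ee_rot: [1.0, 0.005, -0.028, -0.012]
ft_force: [-0.1, 0.2, -3.9]
opening: 0.0229
```

```bash
python3 cap.py .018
```

```text
cap at [0.5924 0.0928 0.0759] z [ 0.063  -0.0121  0.9979] yaw 90.54 f [-0.1  0.2 -3.9] tcp [0.5951 0.0907 0.1256] t 20.8
units [-0.034  0.002  0.2  ]
```

carry_out --pt "1 -0.04 0 0.1 0"

```text
time_s: 20.92
eef_pos: [0.5916, 0.0909, 0.1179]
ee_rot: [0.999, 0.005, -0.03, -0.012]
ft_force: [-0.5, -0.6, -4.8]
opening: 0.0231
```

```bash
python3 cap.py .012; python3 - <<'E'
from h import *
c=cam('top');d=cam('scene')
f=lambda i:cv2.resize(i,(390,390),interpolation=cv2.INTER_CUBIC)
cv2.imwrite('pics/s5.png',np.hstack([f(c['img'][155:235,225:305]),f(d['img'][140:230,310:400])]))
E
```

```text
cap at [0.5888 0.093  0.0682] z [ 0.0657 -0.0122  0.9978] yaw 90.54 f [-0.5 -0.6 -4.8] tcp [0.5916 0.0909 0.1179] t 20.93
units [0.026 0.005 0.169]
```

View pics/s5.png

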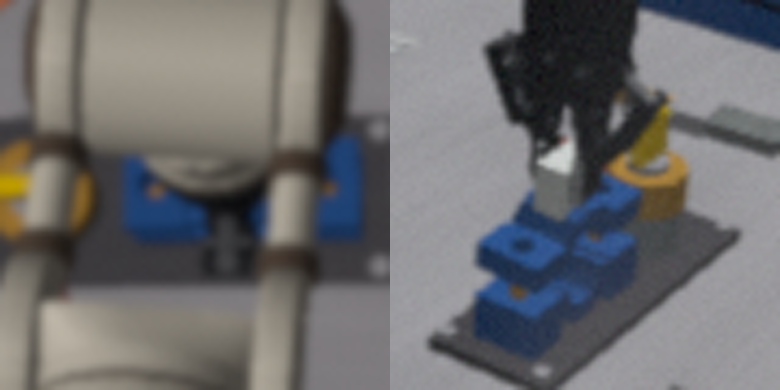

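The scene view shows the cap just above the dowels, with the -y hole at crop (520,245) over its dowel. In the top view brass shows through the holes at (157,188) and (325,185). I'll lower onto the tapers.

carry_out --pt "1 0.025 0 0.1 0" --pt "1 0.01 0 0.1 0"

```text
time_s: 21.28
eef_pos: [0.5929, 0.0913, 0.1077]
ee_rot: [0.999, 0.005, -0.029, -0.012]
ft_force: [-8.0, 0.9, 15.1]
opening: 0.0227
```

```bash
python3 cap.py 0
```

```text
cap at [0.5901 0.0933 0.058 ] z [ 0.0647 -0.0121  0.9978] yaw 90.54 f [-8.   0.9 15.1] tcp [0.5929 0.0913 0.1077] t 21.27
units [0.005 0.011 0.2  ]
```

carry_out --pt "1 -0.03 0 0.03 0" --pt "1 -0.015 0 0.05 0"

```text
time_s: 21.52
eef_pos: [0.5903, 0.0913, 0.1034]
ee_rot: [1.0, 0.005, -0.028, -0.012]
ft_force: [0.5, -0.0, -3.5]
opening: 0.0228
```

```bash
python3 cap.py 0
```

```text
cap at [0.5876 0.0933 0.0537] z [ 0.0631 -0.012   0.9979] yaw 90.54 f [ 0.5 -0.  -3.5] tcp [0.5903 0.0913 0.1034] t 21.52
units [0.042 0.01  0.126]
```

carry_out --pt "1 0 0 0.06 0" --pt "1 0 0 0.06 0"

```text
time_s: 21.78
eef_pos: [0.5901, 0.0919, 0.0971]
ee_rot: [1.0, 0.005, -0.028, -0.012]
ft_force: [-8.8, 2.7, 20.4]
opening: 0.0228
```

```bash
python3 cap.py 0
```

```text
cap at [0.5874 0.094  0.0474] z [ 0.0627 -0.0128  0.9979] yaw 90.53 f [-8.8  2.7 20.4] tcp [0.5901 0.0919 0.0971] t 21.77
units [0.039 0.019 0.02 ]
```

The tilted cap is on the dowels with one edge touching. I'll release it so it settles flat, fix the tool tilt unloaded, and regrip.

carry_out --pt "1 0 0 -0.01 0" --pt "-0.4 0 0 0 0" --pt "-0.4 0 0 0 0" --pt "-0.4 0 0 0 0" --pt "-0.4 0 0 0 0" --pt "-0.4 0 0 -0.4 0" --pt "-0.4 0 0 -0.6 0" --pt "-0.4 0 0 -0.6 0" --pt "-0.4 0 0 0 0"

```text
time_s: 22.9
eef_pos: [0.5968, 0.0893, 0.1971]
ee_rot: [1.0, 0.005, -0.027, -0.012]
ft_force: [-0.0, 0.6, -0.8]
opening: 0.0596
```

```bash
python3 to.py .5893 .0915 .12
```

```text
t 22.9 p [0.5968 0.0893 0.1971] psi 0.56 toolz [-0.0536  0.024  -0.9983] f [-0.   0.6 -0.8] q6 -0.08 open 0.0596
units [-0.056 -0.005  1.29 ]
```

carry_out --pt "-0.4 0 0 0 0" --pt "-0.4 0 0 0 0" --pt "-0.4 0 0 0 0" --pt "-0.4 0 0 0 0" --pt "-0.4 0 0 0 0" --pt "-0.4 0 0 0 0"

```text
time_s: 23.65
eef_pos: [0.5943, 0.0895, 0.1922]
ee_rot: [0.999, 0.005, -0.031, -0.012]
ft_force: [0.6, -0.6, -0.4]
opening: 0.0599
```

```bash
python3 to.py .5893 .0915 .12
```

```text
t 23.65 p [0.5943 0.0895 0.1922] psi 0.57 toolz [-0.0613  0.0245 -0.9978] f [ 0.6 -0.6 -0.4] q6 -0.08 open 0.0599
units [-0.01  -0.003  1.207]
```

carry_out --pt "-0.4 0 0.9 0 0" --pt "-0.4 0 1 0 0" --pt "-0.4 0 1 0 0" --pt "-0.4 -0.1 0.8 0.4 0" --pt "-0.4 -0.1 0 0.8 0" --pt "-0.4 0 0 0.8 0" --pt "-0.4 0 0 0.2 0"

```text
time_s: 24.52
eef_pos: [0.5793, -0.1377, 0.0556]
ee_rot: [1.0, 0.005, -0.026, -0.011]
ft_force: [-0.4, 0.6, -0.1]
opening: 0.06
```

```bash
python3 to.py .58 -.12 .05
```

```text
t 24.52 p [ 0.5793 -0.1377  0.0556] psi 0.61 toolz [-0.0525  0.0212 -0.9984] f [-0.4  0.6 -0.1] q6 -0.44 open 0.06
units [ 0.02  -0.293  0.099]
```

carry_out --pt "-0.4 0 0 0 0" --pt "-0.4 0 0 0 0" --pt "-0.4 0 0 0 0" --pt "-0.4 0 0 0 0" --pt "-0.4 0 0 0 0"

```text
time_s: 25.15
eef_pos: [0.5837, -0.1387, 0.0619]
ee_rot: [1.0, 0.006, -0.022, -0.009]
ft_force: [-0.4, 0.0, 0.0]
opening: 0.0602
```

```bash
python3 to.py .58 -.12 .05
```

```text
t 25.15 p [ 0.5837 -0.1387  0.0619] psi 0.69 toolz [-0.0436  0.017  -0.9989] f [-0.4  0.   0. ] q6 -0.44 open 0.0602
units [-0.049 -0.308  0.207]
```

At low height the hold drift brings the tool upright, by about 0.0018 per row. I'll use that.

carry_out --pt "-0.4 -0.05 0 0.15 0" --pt "-0.4 -0.015 0 0.08 0" --pt "-0.4 -0.015 0 0.03 0" --pt "-0.4 -0.015 0 0.03 0" --pt "-0.4 -0.015 0 0.03 0" --pt "-0.4 -0.015 0 0.03 0" --pt "-0.4 -0.015 0 0.03 0" --pt "-0.4 -0.015 0 0.03 0" --pt "-0.4 -0.015 0 0.03 0" --pt "-0.4 -0.015 0 0.03 0" --pt "-0.4 -0.015 0 0.03 0" --pt "-0.4 -0.015 0 0.03 0" --pt "-0.4 -0.015 0 0.03 0" --pt "-0.4 -0.015 0 0.03 0" --pt "-0.4 -0.015 0 0.03 0"

```text
time_s: 27.02
eef_pos: [0.5652, -0.1381, 0.0229]
ee_rot: [1.0, 0.006, -0.022, -0.009]
ft_force: [-0.4, -0.7, 0.7]
opening: 0.0598
```

```bash
python3 to.py .58 -.12 .05
```

```text
t 27.02 p [ 0.5652 -0.1381  0.0229] psi 0.69 toolz [-0.0438  0.0171 -0.9989] f [-0.4 -0.7  0.7] q6 -0.46 open 0.0598
units [ 0.231 -0.308 -0.458]
```

carry_out --pt "-0.4 0 0 -0.1 0" --pt "-0.4 0 0 0 0" --pt "-0.4 0 0 0 0" --pt "-0.4 0 0 0 0" --pt "-0.4 0 0 0 0" --pt "-0.4 0 0 0 0" --pt "-0.4 0 0 0 0"

```text
time_s: 27.9
eef_pos: [0.5655, -0.1383, 0.0294]
ee_rot: [1.0, 0.006, -0.022, -0.009]
ft_force: [-0.4, 0.3, -0.5]
opening: 0.0598
```

```bash
python3 to.py .58 -.12 .05
```

```text
t 27.9 p [ 0.5655 -0.1383  0.0294] psi 0.69 toolz [-0.0436  0.017  -0.9989] f [-0.4  0.3 -0.5] q6 -0.46 open 0.0598
units [ 0.23  -0.308 -0.349]
```

carry_out --pt "-0.4 0 0 -0.15 0" --pt "-0.4 0 0 -0.2 0" --pt "-0.4 0 0 -0.2 0" --pt "-0.4 0 0 -0.2 0" --pt "-0.4 0 0 -0.2 0" --pt "-0.4 0 0 -0.2 0" --pt "-0.4 0 0 -0.2 0" --pt "-0.4 0 0 -0.2 0"

```text
time_s: 28.9
eef_pos: [0.5701, -0.1401, 0.1293]
ee_rot: [1.0, 0.006, -0.021, -0.008]
ft_force: [0.6, -0.6, 0.6]
opening: 0.0598
```

```bash
python3 to.py .58 -.12 .05
```

```text
t 28.9 p [ 0.5701 -0.1401  0.1293] psi 0.69 toolz [-0.0426  0.0166 -0.999 ] f [ 0.6 -0.6  0.6] q6 -0.46 open 0.0598
units [ 0.225 -0.31   1.32 ]
```

carry_out --pt "-0.4 0 0 0.8 0" --pt "-0.4 0 0 0.7 0" --pt "-0.4 0 0 0 0" --pt "-0.4 0 0 0 0" --pt "-0.4 0 0 0 0" --pt "-0.4 0 0 0 0"

```text
time_s: 29.65
eef_pos: [0.5721, -0.1413, 0.0469]
ee_rot: [1.0, 0.006, -0.015, -0.005]
ft_force: [0.6, -0.1, -1.4]
opening: 0.0594
```

```bash
python3 to.py .58 -.12 .05
```

```text
t 29.65 p [ 0.5721 -0.1413  0.0469] psi 0.68 toolz [-0.0302  0.0107 -0.9995] f [ 0.6 -0.1 -1.4] q6 -0.46 open 0.0594
units [ 0.134 -0.353 -0.052]
```

Slow up and fast down gains 0.012 per cycle, so I'll repeat that twice.

carry_out --pt "-0.4 0 0 -0.15 0" --pt "-0.4 0 0 -0.22 0" --pt "-0.4 0 0 -0.22 0" --pt "-0.4 0 0 -0.22 0" --pt "-0.4 0 0 -0.22 0" --pt "-0.4 0 0 -0.22 0" --pt "-0.4 0 0 -0.22 0" --pt "-0.4 0 0 0.8 0" --pt "-0.4 0 0 0.7 0" --pt "-0.4 0 0 0 0" --pt "-0.4 0 0 0 0" --pt "-0.4 0 0 0 0"

```text
time_s: 31.15
eef_pos: [0.5781, -0.144, 0.0595]
ee_rot: [1.0, 0.006, -0.009, -0.002]
ft_force: [-0.6, -0.3, 0.4]
opening: 0.0596
```

carry_out --pt "-0.4 0 0 -0.15 0" --pt "-0.4 0 0 -0.22 0" --pt "-0.4 0 0 -0.22 0" --pt "-0.4 0 0 -0.22 0" --pt "-0.4 0 0 -0.22 0" --pt "-0.4 0 0 -0.22 0" --pt "-0.4 0 0 -0.22 0" --pt "-0.4 0 0 0.8 0" --pt "-0.4 0 0 0.7 0" --pt "-0.4 0 0 0 0" --pt "-0.4 0 0 0 0" --pt "-0.4 0 0 0 0"

```text
time_s: 32.65
eef_pos: [0.5849, -0.147, 0.0738]
ee_rot: [1.0, 0.006, -0.001, 0.001]
ft_force: [0.4, 0.0, 0.6]
opening: 0.0596
```

```bash
python3 to.py .5893 .0915 .15
```

```text
t 32.65 p [ 0.5849 -0.147   0.0738] psi 0.7 toolz [-0.0017 -0.003  -1.    ] f [0.4 0.  0.6] q6 -0.46 open 0.0596
units [ 0.119 -3.97  -1.281]
```

Upright now. I'll go up slowly and then travel back slowly.

carry_out --pt "-0.4 0 0 -0.15 0" --pt "-0.4 0 0 -0.22 0" --pt "-0.4 0 0 -0.22 0" --pt "-0.4 0 0 -0.22 0" --pt "-0.4 0 -0.1 -0.22 0" --pt "-0.4 0 -0.2 -0.2 0" --pt "-0.4 0.01 -0.25 0 0" --pt "-0.4 0.01 -0.25 0 0" --pt "-0.4 0.01 -0.25 0 0" --pt "-0.4 0.01 -0.25 0 0" --pt "-0.4 0.01 -0.25 0 0" --pt "-0.4 0.01 -0.25 0 0" --pt "-0.4 0.01 -0.25 0 0" --pt "-0.4 0.01 -0.25 0 0" --pt "-0.4 0.01 -0.25 0 0" --pt "-0.4 0.01 -0.25 0 0" --pt "-0.4 0.01 -0.25 0 0"

```text
time_s: 34.78
eef_pos: [0.5905, 0.0492, 0.1549]
ee_rot: [1.0, 0.006, 0.001, 0.002]
ft_force: [0.3, 0.3, 0.9]
opening: 0.0602
```

```bash
python3 to.py .5893 .0915 .14
```

```text
t 34.77 p [0.5905 0.0492 0.1549] psi 0.72 toolz [ 0.0024 -0.0045 -1.    ] f [0.3 0.3 0.9] q6 -0.13 open 0.0602
units [-0.012 -0.706  0.245]
```

carry_out --pt "-0.4 0 -0.25 0 0" --pt "-0.4 -0.01 -0.25 0.05 0" --pt "-0.4 0 -0.18 0.1 0" --pt "-0.4 0 0 0 0"

```text
time_s: 35.28
eef_pos: [0.5891, 0.094, 0.1447]
ee_rot: [1.0, 0.007, 0.001, 0.002]
ft_force: [-0.6, -1.1, 0.4]
opening: 0.0596
```

```bash
python3 to.py .5893 .0915 .097; python3 - <<'E'
from h import *
c=cam('top');d=cam('scene');P=cloud(d)
f=lambda i:cv2.resize(i,(390,390),interpolation=cv2.INTER_CUBIC)
cv2.imwrite('pics/s6.png',np.hstack([f(c['img'][155:235,225:305]),f(d['img'][150:220,325:395])]))
hsv=cv2.cvtColor(d['img'],cv2.COLOR_BGR2HSV); b=(hsv[...,0]>100)&(hsv[...,0]<125)&(hsv[...,1]>120)
for x0,x1,y0,y1 in((.566,.59,.030,.065),(.59,.614,.030,.065),(.566,.59,.12,.155),(.59,.614,.12,.155)):
    m=b&(P[...,0]>x0)&(P[...,0]<x1)&(P[...,1]>y0)&(P[...,1]<y1)&(P[...,2]>.055); q=P[m]; print(m.sum(),np.percentile(q[:,2],[10,50,90]).round(4) if len(q) else '')
E
```

```text
t 35.27 p [0.5891 0.094  0.1447] psi 0.81 toolz [ 0.0019 -0.0046 -1.    ] f [-0.6 -1.1  0.4] q6 -0.05 open 0.0596
units [0.002 0.038 0.795]
49 [0.0643 0.0664 0.0688]
60 [0.0627 0.0661 0.0679]
6 [0.0638 0.066  0.0666]
43 [0.0623 0.0659 0.0678]
```

View pics/s6.png

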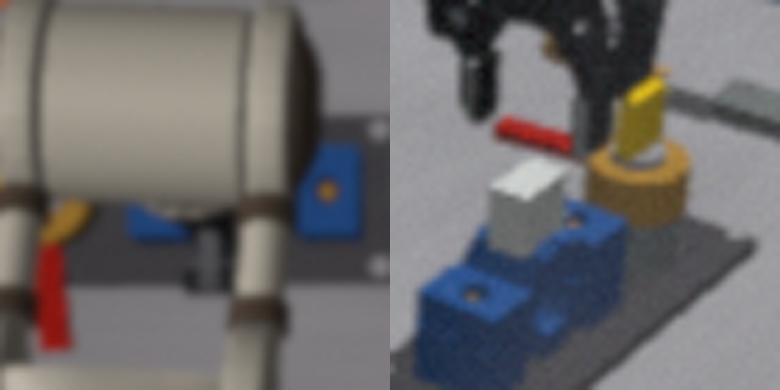

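The cap is home: all four foot corners read z = 0.066 (46 + 20 mm) and the dowels show through the holes. I'll descend slowly and grip.

carry_out --pt "-0.4 0 0.03 0.15 0" --pt "-0.4 0 0.01 0.2 0" --pt "-0.4 0 0 0.2 0" --pt "-0.4 0 0 0.2 0" --pt "-0.4 0 0 0.04 0"

```text
time_s: 36.0
eef_pos: [0.5894, 0.0887, 0.094]
ee_rot: [1.0, 0.006, 0.001, 0.003]
ft_force: [0.3, -0.0, 0.0]
opening: 0.0596
```

```bash
python3 to.py .5893 .0915 .097
```

```text
t 36.0 p [0.5894 0.0887 0.094 ] psi 0.63 toolz [ 0.0017 -0.0051 -1.    ] f [ 0.3 -0.   0. ] q6 -0.06 open 0.0596
units [-0.001 -0.046 -0.051]
```

carry_out --pt "1 0 -0.03 -0.05 0" --pt "1 0 0 0 0" --pt "1 0 0 0 0" --pt "1 0 0 0 0" --pt "1 0 0 0 0" --grip_force 80

```text
time_s: 36.62
eef_pos: [0.5889, 0.0907, 0.0974]
ee_rot: [1.0, 0.006, 0.0, 0.003]
ft_force: [-1.6, 0.1, -0.9]
opening: 0.0228
```

```bash
python3 to.py
```

```text
t 36.62 p [0.5889 0.0907 0.0974] psi 0.63 toolz [ 6.0e-04 -5.4e-03 -1.0e+00] f [-1.6  0.1 -0.9] q6 -0.06 open 0.0228
```

carry_out --pt "1 0 0 0.03 0"

```text
time_s: 36.75
eef_pos: [0.589, 0.0906, 0.0974]
ee_rot: [1.0, 0.006, 0.0, 0.003]
ft_force: [-9.5, 0.3, 17.5]
opening: 0.0229
```

carry_out --pt "1 0 0 0.03 0"

```text
time_s: 36.88
eef_pos: [0.589, 0.0907, 0.0974]
ee_rot: [1.0, 0.006, -0.0, 0.003]
ft_force: [-7.2, -0.2, 11.4]
opening: 0.0228
```

carry_out --pt "1 -0.012 0 0.05 0"

```text
time_s: 37.0
eef_pos: [0.589, 0.0906, 0.0973]
ee_rot: [1.0, 0.006, 0.0, 0.003]
ft_force: [-9.2, -0.6, 20.1]
opening: 0.0229
```

```bash
python3 - <<'E'
from h import *
for i in range(8):
    d=cam('scene'); s=robot.get_state(); print(round(s['time_s'],2),s['ft_force'].round(1),s['eef_pos'].round(4))
E
```

```text
37.05 [-8.8 -0.  16.2] [0.589  0.0907 0.0974]
37.1 [-9.1 -0.1 16.1] [0.5889 0.0906 0.0973]
37.15 [-8.3 -0.8 15.5] [0.589  0.0906 0.0973]
37.2 [-8.7 -1.5 16.4] [0.589  0.0907 0.0973]
37.25 [-9.1 -0.6 15.8] [0.589  0.0906 0.0974]
37.3 [-8.5 -0.9 15.9] [0.589  0.0907 0.0974]
37.35 [-9.1 -0.9 15.8] [0.589  0.0907 0.0973]
37.4 [-7.8 -0.3 15.2] [0.589  0.0907 0.0974]
```

It holds steady at 16 N, so I'll push slightly harder and reduce the side load.

carry_out --pt "1 -0.03 0 0.065 0"

```text
time_s: 37.52
eef_pos: [0.5888, 0.0907, 0.0972]
ee_rot: [1.0, 0.006, 0.002, 0.003]
ft_force: [-7.5, 0.1, 20.0]
opening: 0.0232
```

```bash
python3 to.py; python3 - <<'E'
from h import *
for i in range(6):
    d=cam('scene'); s=robot.get_state(); print(round(s['time_s'],2),s['ft_force'].round(1),s['eef_pos'].round(4))
P=cloud(d); hsv=cv2.cvtColor(d['img'],cv2.COLOR_BGR2HSV); b=(hsv[...,0]>100)&(hsv[...,0]<125)&(hsv[...,1]>120)
for x0,x1,y0,y1 in((.566,.59,.030,.065),(.59,.614,.030,.065),(.566,.59,.12,.155),(.59,.614,.12,.155)):
    m=b&(P[...,0]>x0)&(P[...,0]<x1)&(P[...,1]>y0)&(P[...,1]<y1)&(P[...,2]>.055); q=P[m]; print(m.sum(),np.median(q[:,2]).round(4) if len(q) else '')
cv2.imwrite('pics/s7.png',cv2.resize(d['img'][130:230,310:410],(600,600),interpolation=cv2.INTER_CUBIC))
E
```

```text
t 37.52 p [0.5888 0.0907 0.0972] psi 0.66 toolz [ 0.0039 -0.0061 -1.    ] f [-7.5  0.1 20. ] q6 -0.06 open 0.0232
37.58 [-7.8 -0.6 17. ] [0.5888 0.0906 0.0973]
37.62 [-7.5 -0.  17.6] [0.5888 0.0907 0.0973]
37.67 [-8.2 -0.7 17.7] [0.5888 0.0906 0.0973]
37.73 [-7.6 -0.3 17.6] [0.5888 0.0907 0.0972]
37.77 [-7.7 -0.7 17.9] [0.5888 0.0906 0.0972]
37.83 [-9.3 -0.4 18. ] [0.5888 0.0906 0.0972]
52 0.0662
61 0.066
4 0.0658
46 0.0663
```

View pics/s7.png

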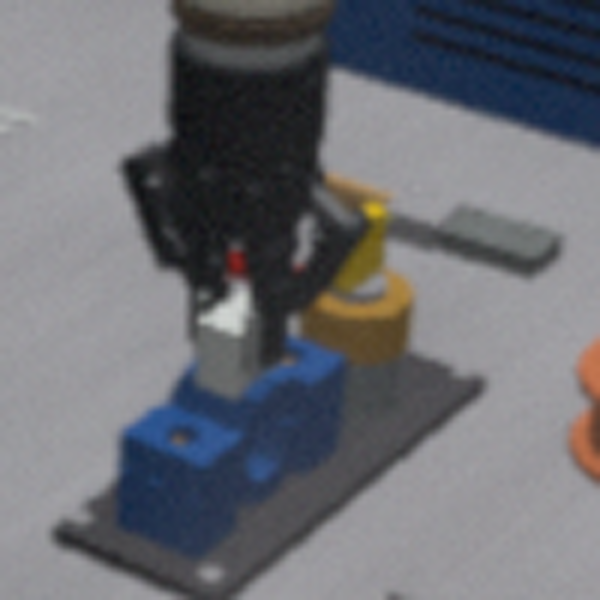

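carry_out --pt "1 0.005 0 0.065 0"

```text
time_s: 37.95
eef_pos: [0.589, 0.0906, 0.0973]
ee_rot: [1.0, 0.006, 0.001, 0.003]
ft_force: [-17.4, 0.0, 27.2]
opening: 0.0224
```

```bash
python3 - <<'E'
from h import *
for i in range(4):
    d=cam('scene'); s=robot.get_state(); print(round(s['time_s'],2),s['ft_force'].round(1),s['eef_pos'].round(4),s['ee_rot'].round(4))
E
```

```text
38.0 [-15.8  -0.9  25. ] [0.589  0.0907 0.0973] [1.     0.0059 0.0012 0.0033]
38.05 [-15.2  -0.4  25.7] [0.589  0.0907 0.0973] [1.     0.0059 0.0012 0.0033]
38.1 [-14.9  -0.2  23.7] [0.5889 0.0907 0.0973] [1.     0.0059 0.0012 0.0033]
38.15 [-15.5  -1.3  23.5] [0.5889 0.0907 0.0973] [1.     0.0059 0.0012 0.0033]
```

A slightly lighter push should bring it to about 20 N.

carry_out --pt "1 -0.01 0 0.055 0"

```text
time_s: 38.28
eef_pos: [0.5888, 0.0907, 0.0973]
ee_rot: [1.0, 0.006, 0.002, 0.003]
ft_force: [-8.7, -0.2, 14.4]
opening: 0.0229
```

```bash
python3 - <<'E'
from h import *
for i in range(6):
    d=cam('scene'); s=robot.get_state(); print(round(s['time_s'],2),s['ft_force'].round(1),s['eef_pos'].round(4),s['ee_rot'].round(4))
if 14<s['ft_force'][2]<27: print(robot.job_done())
E
```

```text
38.33 [-10.5  -1.7  17. ] [0.5889 0.0907 0.0973] [1.     0.0059 0.0016 0.0034]
38.38 [-10.9  -1.4  17.4] [0.5888 0.0907 0.0973] [1.     0.0059 0.0015 0.0034]
38.42 [-10.8   0.5  18.2] [0.5889 0.0906 0.0973] [1.     0.0059 0.0016 0.0034]
38.48 [-10.6  -1.8  19. ] [0.5889 0.0906 0.0973] [1.     0.0059 0.0015 0.0034]
38.52 [-10.3  -1.   18.2] [0.5889 0.0907 0.0973] [1.     0.006  0.0016 0.0034]
38.58 [-10.5  -0.9  18.7] [0.5888 0.0907 0.0973] [1.     0.0059 0.0015 0.0034]
the job is handed in; nothing more can be done
None
```

The job is done and was handed in at 38.6 s. The key is turned to the stop and left in the lock. The cap is on both dowels, gripped and pressed down.

- **Key and latch:** I pushed the key in until the collar seated (17 N at the expected height). I then turned it clockwise until the torque rose to 1.1 N m. The pictures show the red arm pointing to -x, at the angle of its 1.45 rad stop, with both dowels free.
- **Cap:** I used the one nearest the base. The first placing was 3–4° tilted because the tool had drifted during the carry. I released the cap so it settled flat, brought the tool upright again, and regripped it.
- **Last checks:** All four foot corners read z = 0.066 m, which means the faces are closed to within what the camera can show. That reading came two small push adjustments before the end, and the tool height has not changed since.
- **Push at hand-in:** It was steady at about 17–19 N down, plus the cap's own weight. A side force of about 10 N along -x remained that I did not fully remove.

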